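# Release and open an empty towel dispenser with its key

### The job

The towel dispenser on the decorating bench is empty and must be opened for refilling. Take the release key out of its wooden block, push it straight down through the slot in the dispenser's top, feel along the slot for the opening in the guard plate and press the springy latch tab under it until the blue cover springs forward, never pushing the key against the dispenser with more than 25 N, or the latch breaks. Then swing the cover fully down, leave the key standing fully home in its block again, and do not disturb the jar, bowl and mug.

Things in the scene. Friction and masses are not known exactly. Their poses are not given: they have to be found in the camera images.
- dispenser: white plastic box fixed to the bench, 110 deep (x) by 240 wide (y) by 180 high, with a blue front cover; origin at the centre of its underside, x axis from the front to the back, z up. The latch tab inside is on a spring: about 3 N when first touched, rising 0.6 N per mm; it frees the cover after about 8 mm of travel at 8 to 10 N and comes hard against its stop after 12 mm
- slot (a point): centre of the key slot, level with the top face; axes as the dispenser's. Slot 9 mm wide (x), 44 long (y), grey surround. Unseen 24 mm below the top lies a rigid black guard plate with one opening 12 mm long (y), its centre anywhere within 15 mm of the slot's middle along y; under that opening lies the springy tab, 28 to 40 mm below the top. Both differ per dispenser: feel for them
- cover_hinge (a point): middle of the cover's hinge axis at the foot of the dispenser's front; axes as the dispenser's, the axis runs along y, 16 mm above the bench
- cover (a joint): angle of the blue front cover about its bottom hinge: 0 shut and upright, growing as it tips forward (dispenser -x) and down, 1.5 at its stop, lying open just above the bench. Released, it springs to about 0.35 by itself; its stiff hinge then holds it wherever it is left, and 1 to 3 N at its edge swings it. It needs 180 mm of free bench in front
- key_grip (a point): centre of the release key's red square handle, 20 by 20 by 48 high, whose flat sides face this point's x and y; z is the key's axis, pointing from the tip to the handle. The key weighs about 80 g
- key_tip (a point): centre of the flat end of the key's steel rod, 90 mm below the handle's centre. Rod 6 mm in diameter and 62 long from this end to a steel collar 24 in diameter and 4 thick, on which the handle sits
- hole (a point): centre of the mouth of the key's hole, on top of the wooden block (64 by 64 by 70 high, fixed to the bench). Hole 9 mm in diameter, through the block, chamfered mouth. The key stands in it with its collar resting on the block's top and its tip 62 mm below the mouth
- glaze_jar_mid (a point): middle of an amber glaze jar, 64 in diameter, 85 high, standing loose: leave alone
- bowl_mid (a point): middle of a blue bowl, 110 in diameter, 50 high, standing loose: leave alone
- mug_mid (a point): middle of a white mug, 72 in diameter, 70 high, standing loose: leave alone
- key: the release key as a whole; origin at the centre of the rod's flat end, z along the rod to the handle
- cover_edge (a point): middle of the cover's upper edge, on the inner face, 156 mm from the hinge axis; moves with the cover, x points off the inner face, z up the panel. Panel 4.5 thick, 236 wide; side flanges stand 17 mm in from the inner face at y = +-113, and within 25 mm of the middle a catch stands 14 mm in, 8 to 22 mm below the edge
Things that resemble listed ones, but are neither listed nor needed, are in the scene too. What is shaped like the key but purple or turquoise is not meant. Of the things that look like the part that bears hole, take the one that is farthest to the robot's right at the start.

How it is judged:
By the outcome, as a careful person would: the job done as asked, in the order asked, and still so for the second after the job is handed in, with the robot touching nothing.
It also fails if it takes over 72 s, if anything falls off the work surface, if the arm or the gripper's body presses on something with over 40 N, if the wrist force passes 120 N, or if a joint passes its speed limit or range.

### The arm

A 6-joint arm with a two-finger parallel gripper is mounted at the origin on the work surface. World frame = base frame: x ahead of the robot, y to its left, z up, the work surface at z = 0. Lengths are in mm, angles in degrees, forces in N, time in s.
With the tool pointing down it reaches from about 300 to 850 mm from the base axis. Payload 4.2 kg.
Tool frame: the origin (TCP) lies at the very end of the fingers, on their centre line; the grasp point (between the pads) lies 19 mm behind it (env.grasp_offset is the distance from the TCP to the grasp point, in mm); z points along the fingers, y is the line along which they close (so a half turn about z gives the same grasp; the last joint's range is limited). The gripper opens to 91 mm and grips with 3 to 60 N. Pads are 32 mm wide; open, the fingers measure 118 mm over their backs; the gripper's body (76 mm by 178 mm) begins 60 mm behind the grasp point.
Start: joints at [75.63, 18.312, 89.639, -0, 72.044, -1.146], TCP at [131.536, 559.769, 213.976] pointing down, gripper open.
Joint ranges: [-177.97, 177.97], [-48.28, 115.42], [12.27, 149.76], [-77.06, 257.06], [2.81, 150.46], [-146.56, 146.56]. Speed limits (degrees/s): [147.25, 147.25, 180, 180, 180, 180].

### API

Orientations are given as [roll, pitch, yaw] about the fixed x, y, z axes, in that order (R = Rz(yaw) Ry(pitch) Rx(roll)).
In Python, from workcell import env gives the robot as it stands. The module is installed in compiled form; this text tells all that it offers.
- The arm moves only by the tool send_rows, never from a script. Its argument "motion" is a list of rows, each an object of numbers: "tx", "ty", "tz": the shift along the tool's x, y, z in units of 500 mm (1.0 is 500 mm); "rx", "ry", "rz": the turn, a rotation vector about the tool's x, y, z in units of 30 degrees (1.0 is 30 degrees); "gripper": the closure, from -1 (fully open) to 1 (shut). In form: [{"tx": .., "ty": .., "tz": .., "rx": .., "ry": .., "rz": .., "gripper": ..}, ...]. A call has 1 to 12 rows; each row shifts and turns the commanded pose from where the row before left it, along the tool's axes as they then stand; what a row does not reach is not made up. A row lasts 1/8 s, in which the tool goes at most 62.5 mm and 10.7 degrees, less where a joint would pass 70% of its speed; a pose out of reach is approached as far as the arm can. A call with a number of a shift or a turn outside -1 to 1 is refused whole. A call with a gripper value outside its range is refused whole. The fingers move at their own pace and stop on an object; "grip_force" is the grip in N (left out, the last holds). Time passes only in rows, so rows that do not move let the fingers close. It gives the time, the measured TCP pose, the force, the opening and the grip force at its end, in the units of the state.
- env.state(): the state, without advancing time (a new reading comes with each control period).
- env.grab_frame(name): name is "scene" or "side" or "wrist"; returns a dict with "frame" (480x640x3 uint8, red, green, blue), "vertical_fov" (degrees; the focal length in pixels is half the picture's height over the tangent of half this angle, whatever the lens; pixels are square), "cx", "cy" (the principal point, pixels), "k1" (the pictures are not rectified: a ray, as slopes to the right and down, at radius r is drawn at 1 + k1 r^2 times it, then the intrinsics apply), "rvec" (rotation vector, rad) and "tvec" (3), from world to camera coordinates, as OpenCV has them; the wrist camera has in their place "T_tool_cam" (4x4, takes a point from camera to tool coordinates, whose origin is the TCP and whose axes are the flange's). Camera axes: x right, y down, z forward; pixel columns grow to the right and rows downward; lengths in mm; the calibration is good to about 2 mm. A picture is of the moment at which its call begins: read the wrist's pose just before it. There is no depth.
- env.job_done(): hands the job in; it is judged then, once.
The state is a dict: "time_s": time; "qpos": joint angles; "qvel": joint speeds; "effort": joint torques, N m; "ee_pos": TCP position; "ee_rot": TCP orientation; "force": force on the tool from outside, world axes, zero at the start; "torque": the same for the moment, N m; "gripper_width": finger opening in mm; "gripper_force": force on a finger pad.
Only numpy, scipy, OpenCV 4.12 (cv2) and the standard library are available. Lean on these libraries where they do the work, as an engineer would, in place of code of your own. Each camera call takes 0.05 s, during which the arm holds its last target. There are 200 camera calls.

## Working session

There is one attempt and no reset: what is moved stays moved. The work goes in short steps, Python scripts to look and compute and a tool call to move; the robot and the scene stay as the last step left them, time stands still between calls to the robot, and variables do not carry over. Pictures are saved under pics/ and viewed, at most 10 in all, crops included, and the job is handed in when it is done.

Besides the shell and the picture viewer there is one more tool, called after "Call:" by a JSON object that holds its "method" and its "body", one argument or row to a line. send_rows: Moves the arm, as the interface text tells. Shifts and turns lie within -1 to 1; 1 stands for 500 mm of shift or 30 degrees of turn. Its arguments: {"type":"object","properties":{"motion":{"type":"array"},"grip_force":{"type":"number"}},"required":["motion"]}

```bash
mkdir -p pics; cat > h.py <<'E'
from workcell import env
import numpy as np, cv2
from scipy.spatial.transform import Rotation as R
def cam(name):
    s=env.state(); f=env.grab_frame(name); h=f["frame"].shape[0]
    F=h/2/np.tan(np.radians(f["vertical_fov"])/2)
    if name=="wrist":
        T=np.eye(4); T[:3,:3]=R.from_euler('xyz',s["ee_rot"],degrees=True).as_matrix(); T[:3,3]=s["ee_pos"]
        T=T@np.array(f["T_tool_cam"])
    else:
        T=np.eye(4); r=R.from_rotvec(np.ravel(f["rvec"])).as_matrix(); T[:3,:3]=r.T; T[:3,3]=-r.T@np.ravel(f["tvec"])
    return dict(img=f["frame"],F=F,cx=f["cx"],cy=f["cy"],k1=f["k1"],T=T)
def ray(c,u,v):
    d=np.array([(u-c["cx"])/c["F"],(v-c["cy"])/c["F"]]); p=d.copy()
    for _ in range(30): p=d/(1+c["k1"]*(p@p))
    w=c["T"][:3,:3]@np.array([p[0],p[1],1]); return c["T"][:3,3],w/np.linalg.norm(w)
def onz(c,u,v,z):
    o,d=ray(c,u,v); return o+d*(z-o[2])/d[2]
def tri(*rs):
    A=0;b=0
    for o,d in rs:
        P=np.eye(3)-np.outer(d,d); A=A+P; b=b+P@o
    x=np.linalg.solve(A,b); return x,[float(np.linalg.norm(np.cross(x-o,d))) for o,d in rs]
def save(c,n): cv2.imwrite(f"pics/{n}.png",c["img"][...,::-1])
E
python3 - <<'E'
from h import *
import pickle
cs={n:cam(n) for n in("scene","side","wrist")}
for n,c in cs.items(): save(c,n+"0"); print(n,c["T"].round(2).tolist(),c["F"],c["k1"])
pickle.dump(cs,open("c0.pkl","wb")); print(env.state())
E
```

```text
scene [[-0.82, 0.34, -0.45, 1038.47], [0.57, 0.49, -0.66, 775.78], [0.0, -0.8, -0.6, 807.01], [0.0, 0.0, 0.0, 1.0]] 454.84395211561053 -0.11474143916454153
side [[0.79, -0.47, 0.4, -54.98], [-0.62, -0.6, 0.51, -690.8], [0.0, -0.65, -0.76, 1260.6], [0.0, 0.0, 0.0, 1.0]] 563.7690357019463 -0.07040731081909347
wrist [[0.23, 0.94, 0.27, 55.24], [0.97, -0.22, -0.06, 576.99], [-0.0, 0.27, -0.96, 383.67], [0.0, 0.0, 0.0, 1.0]] 432.6471089586125 -0.002246703599783995
{'time_s': 0.15, 'qpos': array([ 7.56288986e+01,  1.83445698e+01,  8.96891008e+01,  2.78207985e-04,
        7.20441792e+01, -1.14544430e+00]), 'qvel': array([-0.06733023, -0.14104665, -0.15168375,  0.01799536,  0.10840243,
       -0.08901579]), 'effort': array([-1.20143859e-04, -4.12776804e+01, -2.32153523e+01,  7.26895127e-02,
        4.35299193e-02, -1.20734794e-04]), 'ee_pos': array([131.45376943, 559.39238073, 213.3084197 ]), 'ee_rot': array([-1.79922171e+02, -1.82073993e-03,  1.66774256e+02]), 'force': array([-0.70052064,  0.16025611,  0.27529225]), 'torque': array([-0.0380651 , -0.01675067,  0.03675213]), 'gripper_force': 0.0, 'gripper_width': 91.2528422325139}
```

View pics/scene0.png

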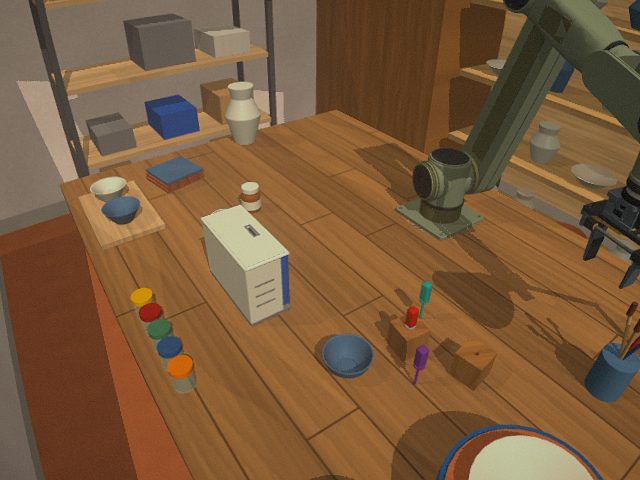

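View pics/side0.png

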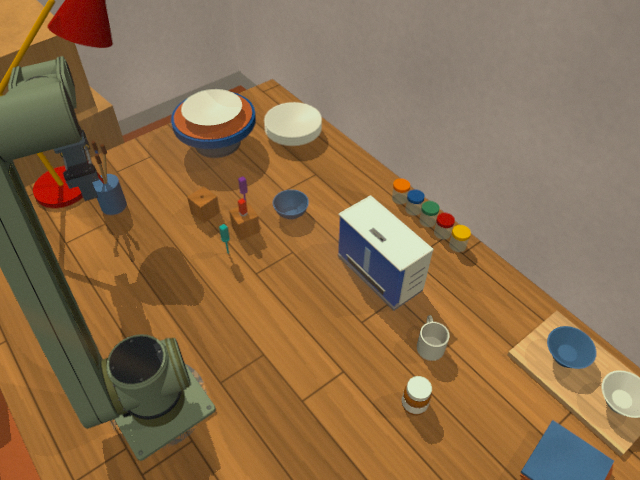

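The scene view shows the red key in a block at (411,330) and an empty block at (474,362). Loose purple and turquoise keys stand at (420,362) and (426,295), and the dispenser slot is at (252,230). In the side view the same things are the red key (242,206) over its block (244,221), the empty block (203,205), the slot (378,234), the mug (433,340) and the jar (418,393). Next I measure and make one enlarged crop.

```bash
python3 - <<'E'
from h import *
import pickle
cs=pickle.load(open("c0.pkl","rb")); a,b=cs["scene"],cs["side"]
def red(c,box):
    x0,y0,x1,y1=box; h=cv2.cvtColor(c["img"],cv2.COLOR_RGB2HSV)[y0:y1,x0:x1]
    m=((h[...,0]<4)|(h[...,0]>174))&(h[...,1]>190)&(h[...,2]>90)
    y,x=np.nonzero(m); return (x.min()+x.max())/2+x0,(y.min()+y.max())/2+y0,m.sum(),x.min()+x0,x.max()+x0,y.min()+y0,y.max()+y0
ra=red(a,(395,295,430,340)); rb=red(b,(225,190,260,225)); print(ra,rb)
print("key",tri(ray(a,*ra[:2]),ray(b,*rb[:2])))
def P(n,pa,pb): print(n,*[np.round(q,1) for q in tri(ray(a,*pa),ray(b,*pb))])
P("slot",(252,230),(378,234))
P("turq",(426,293),(225,233)); P("purp",(421,358),(242,186)); P("emptyblk",(476,353),(202,197))
print("bowl",onz(a,347,356,25),onz(b,291,204,25)); print("mug",onz(b,433,340,35)); print("jar",onz(b,417,397,42),onz(a,250,198,42))
ims=[cv2.resize(c["img"][y:y+110,x:x+150],None,fx=2.6,fy=2.6,interpolation=2) for c,x,y in((a,360,275),(b,160,160))]
ims2=[cv2.resize(c["img"][y:y+110,x:x+150],None,fx=2.6,fy=2.6,interpolation=2) for c,x,y in((a,180,195),(b,310,190))]
cv2.imwrite("pics/crop1.png",np.vstack([np.hstack(ims),np.hstack(ims2)])[...,::-1])
E
```

```text
(np.float64(412.0), np.float64(317.0), np.int64(101), np.int64(406), np.int64(418), np.int64(307), np.int64(327)) (np.float64(242.5), np.float64(199.5), np.int64(3), np.int64(241), np.int64(244), np.int64(199), np.int64(200))
key (array([483.12571184, 346.51667686, 111.14249939]), [0.017607045168464924, 0.017607045168248858])
slot [653.6 -34.3 181.3] [1.6 1.6]
turq [383.  292.   84.6] [2.7 2.7]
purp [526.3 421.8  82.8] [0.6 0.6]
emptyblk [412.5 472.1  67.4] [1.8 1.8]
bowl [613.14265195 297.3091287   25.        ] [630.05049597 315.8634488   25.        ]
mug [ 622.46936644 -295.28568493   35.        ]
jar [ 479.9246952 -382.4640485   42.       ] [ 485.948608   -375.53646921   42.        ]
```

View pics/crop1.png

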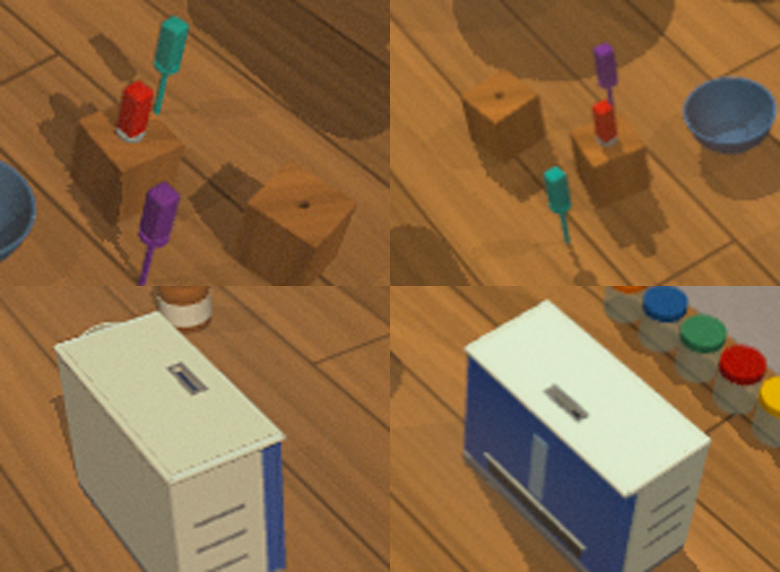

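The crop confirms the red key stands in the block at about (483,346). That block is right of the empty one at y≈472, so it is also the home block. Next I move the wrist camera over it.

```bash
cat >> h.py <<'E'
def plan(pos,yaw=None,s=None):
    "total shift in tool units (before turn) and the turn about tool z, units"
    s=s or env.state(); r=R.from_euler('xyz',s["ee_rot"],degrees=True).as_matrix()
    t=r.T@(np.array(pos)-s["ee_pos"])/500
    x=r[:,0]; y0=np.degrees(np.arctan2(x[1],x[0]))
    dz=0 if yaw is None else -((yaw-y0+90)%180-90)/30
    print("yaw",round(y0,2),"shift",t.round(4),"rz",round(dz,4))
E
python3 - <<'E'
from h import *
import pickle
a=pickle.load(open("c0.pkl","rb"))["scene"]
for n,z,o,L in(("disp",180,(180,195,286),[(56,347),(157,313),(284,437),(170,480)]),("blk",70,(360,275,0),[(75,145),(183,150),(123,178)])):
    W=np.array([onz(a,o[0]+x/2.6,o[1]+(y-o[2])/2.6,z)[:2] for x,y in L]); print(n,W.round(0).tolist())
    d=np.diff(np.vstack([W,W[:1]]),axis=0); print(np.hypot(*d.T).round(),np.degrees(np.arctan2(d[:,1],d[:,0])).round())
plan((480,343,230))
E
```

```text
disp [[732.0, -150.0], [624.0, -149.0], [626.0, 91.0], [734.0, 87.0]]
[108. 240. 108. 237.] [180.  90.  -2. -90.]
blk [[521.0, 322.0], [450.0, 378.0], [513.0, 371.0]]
[90. 63. 50.] [141.  -6. -81.]
yaw 166.77 shift [-0.7776 -0.2619 -0.0331] rz 0
```

Call:
{"method": "send_rows", "body": {
  "motion": [
    {"tx": -0.0778, "ty": -0.0262, "tz": -0.0033, "gripper": -1},
    {"tx": -0.0778, "ty": -0.0262, "tz": -0.0033, "gripper": -1},
    {"tx": -0.0778, "ty": -0.0262, "tz": -0.0033, "gripper": -1},
    {"tx": -0.0778, "ty": -0.0262, "tz": -0.0033, "gripper": -1},
    {"tx": -0.0778, "ty": -0.0262, "tz": -0.0033, "gripper": -1},
    {"tx": -0.0778, "ty": -0.0262, "tz": -0.0033, "gripper": -1},
    {"tx": -0.0778, "ty": -0.0262, "tz": -0.0033, "gripper": -1},
    {"tx": -0.0778, "ty": -0.0262, "tz": -0.0033, "gripper": -1},
    {"tx": -0.0778, "ty": -0.0262, "tz": -0.0033, "gripper": -1},
    {"tx": -0.0778, "ty": -0.0262, "tz": -0.0033, "gripper": -1},
    {"gripper": -1},
    {"gripper": -1}
  ]
}}

```text
invalid input at $.motion[0]: expected keys tx, ty, tz, rx, ry, rz, gripper
```

```bash
python3 - <<'E'
from h import *
import pickle
c=cam("wrist"); pickle.dump(c,open("w1.pkl","wb")); save(c,"w1"); s=env.state(); print(s["ee_pos"],s["ee_rot"],s["force"],c["T"].round(2).tolist())
E
```

```text
[131.45867346 559.50729536 213.45947775] [-1.79944311e+02 -1.29732137e-03  1.66778528e+02] [ 0.11439992 -0.17961667  0.20484019] [[0.23, 0.94, 0.27, 55.27], [0.97, -0.22, -0.06, 577.03], [-0.0, 0.27, -0.96, 383.76], [0.0, 0.0, 0.0, 1.0]]
```

View pics/w1.png

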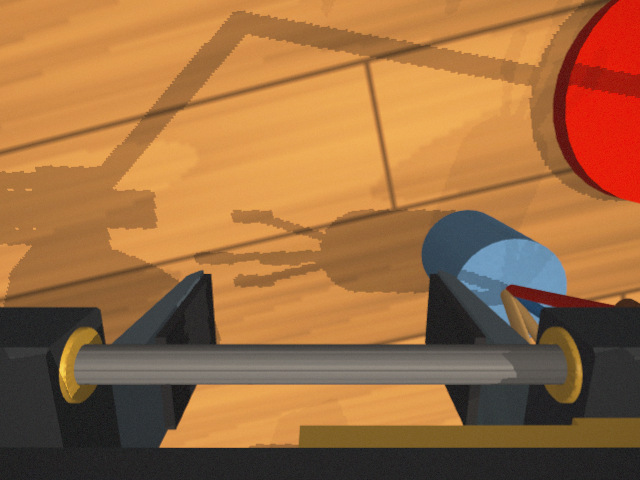

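The move was refused because every row needs all the keys, so this picture only shows the start place. The fingers fill the lower half, and the TCP sits near (320,280). I will therefore put the key on the tool's +x side.

Call:
{"method": "send_rows", "body": {
  "motion": [
    {"tx": -0.0896, "ty": -0.026, "tz": -0.0033, "rx": 0, "ry": 0, "rz": 0, "gripper": -1},
    {"tx": -0.0896, "ty": -0.026, "tz": -0.0033, "rx": 0, "ry": 0, "rz": 0, "gripper": -1},
    {"tx": -0.0896, "ty": -0.026, "tz": -0.0033, "rx": 0, "ry": 0, "rz": 0, "gripper": -1},
    {"tx": -0.0896, "ty": -0.026, "tz": -0.0033, "rx": 0, "ry": 0, "rz": 0, "gripper": -1},
    {"tx": -0.0896, "ty": -0.026, "tz": -0.0033, "rx": 0, "ry": 0, "rz": 0, "gripper": -1},
    {"tx": -0.0896, "ty": -0.026, "tz": -0.0033, "rx": 0, "ry": 0, "rz": 0, "gripper": -1},
    {"tx": -0.0896, "ty": -0.026, "tz": -0.0033, "rx": 0, "ry": 0, "rz": 0, "gripper": -1},
    {"tx": -0.0896, "ty": -0.026, "tz": -0.0033, "rx": 0, "ry": 0, "rz": 0, "gripper": -1},
    {"tx": -0.0896, "ty": -0.026, "tz": -0.0033, "rx": 0, "ry": 0, "rz": 0, "gripper": -1},
    {"tx": -0.0896, "ty": -0.026, "tz": -0.0033, "rx": 0, "ry": 0, "rz": 0, "gripper": -1},
    {"tx": 0, "ty": 0, "tz": 0, "rx": 0, "ry": 0, "rz": 0, "gripper": -1},
    {"tx": 0, "ty": 0, "tz": 0, "rx": 0, "ry": 0, "rz": 0, "gripper": -1}
  ]
}}

```text
time_s: 1.7
ee_pos: [537.3, 330.8, 230.0]
ee_rot: [-180.0, -0.1, 166.8]
force: [0.6, 0.3, 0.1]
gripper_width: 90.7
gripper_force: 0.0
```

```bash
python3 - <<'E'
from h import *
import pickle
c=cam("wrist"); pickle.dump(c,open("w1.pkl","wb")); save(c,"w1b"); s=env.state(); print(s["ee_pos"],s["ee_rot"],s["force"])
E
```

```text
[536.97190231 331.15471571 230.24394466] [-1.79991243e+02 -5.98144232e-02  1.66811631e+02] [-0.36240783 -0.25819265  0.11688009]
```

View pics/w1b.png

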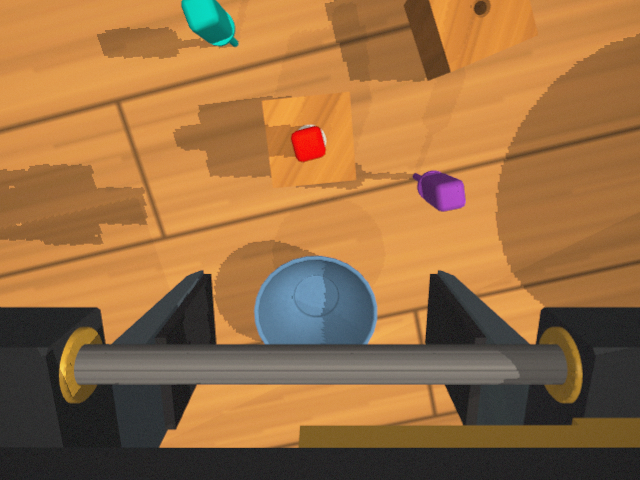

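The wrist view shows the red key top at (309,144) on its block (311,140). The purple key is at (442,190), the turquoise key at (208,18), the bowl at (316,312) and the empty block's hole at (480,8). Next I measure the handle's place and yaw.

```bash
python3 - <<'E'
from h import *
import pickle
c=pickle.load(open("w1.pkl","rb")); cs=pickle.load(open("c0.pkl","rb")); a,b=cs["scene"],cs["side"]
h=cv2.cvtColor(c["img"],cv2.COLOR_RGB2HSV)
m=((h[...,0]<5)|(h[...,0]>174))&(h[...,1]>190); m[:100]=0;m[190:]=0
v=h[...,2][m]; print(np.percentile(v,[5,25,50,75,95]))
mt=(m&(h[...,2]>np.percentile(v,50)*0.9)).astype(np.uint8)
ct=max(cv2.findContours(mt,0,1)[0],key=cv2.contourArea)
bx=cv2.boxPoints(cv2.minAreaRect(ct)); W=np.array([onz(c,*p,122) for p in bx]); d=np.diff(W,axis=0)
print(bx.tolist(),W.mean(0),np.hypot(d[:,0],d[:,1]),np.degrees(np.arctan2(d[:,1],d[:,0])))
ctr=bx.mean(0)
# handle top centre in scene view crop: (139,90)/2.6 ; side (602,104)
print(tri(ray(c,*ctr),ray(a,360+140/2.6,275+87/2.6),ray(b,160+(603-390)/2.6,160+103/2.6)))
# wood block top
g=np.zeros(h.shape[:2],np.uint8); 
W=np.array([onz(c,u,v,70) for u,v in((263,100),(351,93),(356,182),(273,187))]); print(W.round(1),W.mean(0))
d=np.diff(W,axis=0); print(np.hypot(d[:,0],d[:,1]),np.degrees(np.arctan2(d[:,1],d[:,0])))
E
```

```text
[200.55 238.   245.   246.   246.  ]
[[290.9245300292969, 133.73585510253906], [318.5282897949219, 125.84907531738281], [326.5282897949219, 153.8490753173828], [298.9245300292969, 161.73585510253906]] [472.56227317 337.79914577 122.        ] [17.87831691 17.79802546 18.18584657] [ 92.21522743   3.24966361 -87.50609704]
(array([473.56583791, 337.51382841, 123.59290237]), [1.1989262414422173, 1.5931422393122694, 2.710190493496765])
[[436.8 310.8  70. ]
 [446.7 374.   70. ]
 [510.4 364.3  70. ]
 [499.7 301.7  70. ]] [473.42568979 337.71394423  70.        ]
[63.9653222  64.44089642 63.56576392] [ 81.11223554  -8.69208964 -99.73312118]
```

```bash
python3 - <<'E'
from h import *
plan((473,337.6,135),182.5)
E
```

```text
yaw 166.81 shift [ 0.1273 -0.0166  0.1906] rz -0.5229
```

Call:
{"method": "send_rows", "body": {
  "motion": [
    {"tx": 0.0424, "ty": -0.0055, "tz": 0, "rx": 0, "ry": 0, "rz": 0, "gripper": -1},
    {"tx": 0.0424, "ty": -0.0055, "tz": 0, "rx": 0, "ry": 0, "rz": 0, "gripper": -1},
    {"tx": 0.0425, "ty": -0.0056, "tz": 0, "rx": 0, "ry": 0, "rz": 0, "gripper": -1},
    {"tx": 0, "ty": 0, "tz": 0.063, "rx": 0, "ry": 0, "rz": -0.174, "gripper": -1},
    {"tx": 0, "ty": 0, "tz": 0.063, "rx": 0, "ry": 0, "rz": -0.174, "gripper": -1},
    {"tx": 0, "ty": 0, "tz": 0.063, "rx": 0, "ry": 0, "rz": -0.175, "gripper": -1},
    {"tx": 0, "ty": 0, "tz": 0, "rx": 0, "ry": 0, "rz": 0, "gripper": -1},
    {"tx": 0, "ty": 0, "tz": 0, "rx": 0, "ry": 0, "rz": 0, "gripper": -1},
    {"tx": 0, "ty": 0, "tz": 0, "rx": 0, "ry": 0, "rz": 0, "gripper": -1}
  ]
}}

```text
time_s: 2.88
ee_pos: [474.7, 338.0, 137.7]
ee_rot: [179.9, 0.2, -177.5]
force: [-0.6, -0.6, -0.1]
gripper_width: 91.0
gripper_force: 0.0
```

```bash
python3 - <<'E'
from h import *
plan((473,337.6,82),182.5)
E
```

```text
yaw -177.55 shift [ 0.0037 -0.0009  0.1114] rz -0.0017
```

Call:
{"method": "send_rows", "body": {
  "motion": [
    {"tx": 0.0037, "ty": -0.001, "tz": 0.037, "rx": 0, "ry": 0, "rz": 0, "gripper": -1},
    {"tx": 0, "ty": 0, "tz": 0.037, "rx": 0, "ry": 0, "rz": 0, "gripper": -0.5},
    {"tx": 0, "ty": 0, "tz": 0.037, "rx": 0, "ry": 0, "rz": 0, "gripper": 0},
    {"tx": 0, "ty": 0, "tz": 0, "rx": 0, "ry": 0, "rz": 0, "gripper": 1},
    {"tx": 0, "ty": 0, "tz": 0, "rx": 0, "ry": 0, "rz": 0, "gripper": 1},
    {"tx": 0, "ty": 0, "tz": 0, "rx": 0, "ry": 0, "rz": 0, "gripper": 1},
    {"tx": 0, "ty": 0, "tz": 0, "rx": 0, "ry": 0, "rz": 0, "gripper": 1},
    {"tx": 0, "ty": 0, "tz": 0, "rx": 0, "ry": 0, "rz": 0, "gripper": 1}
  ],
  "grip_force": 40
}}

```text
time_s: 3.88
ee_pos: [472.4, 336.7, 80.8]
ee_rot: [180.0, 0.0, -177.5]
force: [-0.1, 0.4, -0.9]
gripper_width: 24.0
gripper_force: 0.0
```

Call:
{"method": "send_rows", "body": {
  "motion": [
    {"tx": 0, "ty": 0, "tz": 0, "rx": 0, "ry": 0, "rz": 0, "gripper": 1},
    {"tx": 0, "ty": 0, "tz": 0, "rx": 0, "ry": 0, "rz": 0, "gripper": 1},
    {"tx": 0, "ty": 0, "tz": 0, "rx": 0, "ry": 0, "rz": 0, "gripper": 1}
  ],
  "grip_force": 40
}}

```text
time_s: 4.25
ee_pos: [472.3, 336.8, 80.7]
ee_rot: [180.0, 0.0, -177.5]
force: [-0.7, -0.7, 1.9]
gripper_width: 19.6
gripper_force: 40.0
```

Call:
{"method": "send_rows", "body": {
  "motion": [
    {"tx": 0, "ty": 0, "tz": -0.02, "rx": 0, "ry": 0, "rz": 0, "gripper": 1},
    {"tx": 0, "ty": 0, "tz": -0.04, "rx": 0, "ry": 0, "rz": 0, "gripper": 1},
    {"tx": 0, "ty": 0, "tz": -0.05, "rx": 0, "ry": 0, "rz": 0, "gripper": 1},
    {"tx": 0, "ty": 0, "tz": -0.1, "rx": 0, "ry": 0, "rz": 0, "gripper": 1},
    {"tx": 0, "ty": 0, "tz": -0.11, "rx": 0, "ry": 0, "rz": 0, "gripper": 1},
    {"tx": 0, "ty": 0, "tz": -0.11, "rx": 0, "ry": 0, "rz": 0, "gripper": 1},
    {"tx": 0, "ty": 0, "tz": 0, "rx": 0, "ry": 0, "rz": 0, "gripper": 1}
  ]
}}

```text
time_s: 5.12
ee_pos: [473.9, 337.7, 301.0]
ee_rot: [179.7, 0.5, -177.5]
force: [0.2, -0.0, -1.5]
gripper_width: 19.4
gripper_force: 40.0
```

```bash
python3 - <<'E'
from h import *
s=env.state(); print(s["force"],s["gripper_width"],s["ee_pos"])
plan((713,-34,295),180)
E
```

```text
[ 0.20744939 -0.02534968 -1.50837076] 19.41794704606409 [473.89964097 337.65888718 301.03444322]
yaw -177.54 shift [-0.4457 -0.7632  0.0119] rz 0.082
```

Call:
{"method": "send_rows", "body": {
  "motion": [
    {"tx": -0.0446, "ty": -0.0763, "tz": 0, "rx": 0, "ry": 0, "rz": 0, "gripper": 1},
    {"tx": -0.0446, "ty": -0.0763, "tz": 0, "rx": 0, "ry": 0, "rz": 0, "gripper": 1},
    {"tx": -0.0446, "ty": -0.0763, "tz": 0, "rx": 0, "ry": 0, "rz": 0, "gripper": 1},
    {"tx": -0.0446, "ty": -0.0763, "tz": 0, "rx": 0, "ry": 0, "rz": 0, "gripper": 1},
    {"tx": -0.0446, "ty": -0.0763, "tz": 0, "rx": 0, "ry": 0, "rz": 0, "gripper": 1},
    {"tx": -0.0446, "ty": -0.0763, "tz": 0, "rx": 0, "ry": 0, "rz": 0, "gripper": 1},
    {"tx": -0.0446, "ty": -0.0763, "tz": 0, "rx": 0, "ry": 0, "rz": 0, "gripper": 1},
    {"tx": -0.0446, "ty": -0.0763, "tz": 0, "rx": 0, "ry": 0, "rz": 0, "gripper": 1},
    {"tx": -0.0446, "ty": -0.0763, "tz": 0, "rx": 0, "ry": 0, "rz": 0, "gripper": 1},
    {"tx": -0.0446, "ty": -0.0763, "tz": 0, "rx": 0, "ry": 0, "rz": 0, "gripper": 1},
    {"tx": 0, "ty": 0, "tz": 0, "rx": 0, "ry": 0, "rz": 0.082, "gripper": 1},
    {"tx": 0, "ty": 0, "tz": 0, "rx": 0, "ry": 0, "rz": 0, "gripper": 1}
  ]
}}

```text
time_s: 6.62
ee_pos: [711.0, -35.5, 293.4]
ee_rot: [180.0, -0.2, 180.0]
force: [1.2, -0.1, -1.4]
gripper_width: 19.6
gripper_force: 40.0
```

```bash
python3 - <<'E'
from h import *
import pickle
c=cam("wrist"); pickle.dump(c,open("w2.pkl","wb")); save(c,"w2"); s=env.state(); print(s["ee_pos"],s["ee_rot"],s["force"])
E
```

```text
[710.91070192 -34.96246963 294.00339219] [ 1.79981075e+02 -1.56540712e-01 -1.79961668e+02] [-0.03679517  0.66872345 -0.73805449]
```

View pics/w2.png

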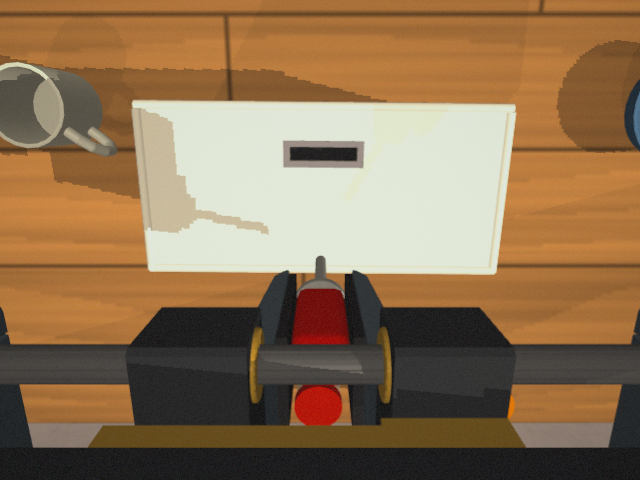

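The wrist view shows the slot at about (323,154) with its grey surround, and the key tip at (320,258). The dispenser's yaw is about 0.

```bash
python3 - <<'E'
from h import *
import pickle
c=pickle.load(open("w2.pkl","rb")); cs=pickle.load(open("c0.pkl","rb")); a,b=cs["scene"],cs["side"]
g=cv2.cvtColor(c["img"],cv2.COLOR_RGB2GRAY)
for t in(60,150):
    m=np.zeros_like(g); m[130:180,260:390]=(g[130:180,260:390]<t)*255
    if t==60: m60=m
    ct=max(cv2.findContours(m,0,1)[0],key=cv2.contourArea); r=cv2.minAreaRect(ct)
    bx=cv2.boxPoints(r); W=np.array([onz(c,*p,180) for p in bx]); d=np.diff(W,axis=0)
    print(t,r,W.mean(0).round(1),np.hypot(d[:,0],d[:,1]).round(1),np.degrees(np.arctan2(d[:,1],d[:,0])).round(2))
    ctr=bx.mean(0)
gs=[]
for q,(x,y) in((a,(252,230)),(b,(378,234))):
    gg=cv2.cvtColor(q["img"],cv2.COLOR_RGB2GRAY); p=gg[y-14:y+15,x-16:x+17]; m=(p<170).astype(np.uint8)
    n,l,st,cen=cv2.connectedComponentsWithStats(m); k=1+np.argmax(st[1:,4]); mm=cv2.minAreaRect(np.argwhere(l==k)[:,::-1].astype(np.float32)); gs.append((x-16+mm[0][0],y-14+mm[0][1])); print(mm,gs[-1],st[k])
print("tri",tri(ray(c,*ctr),ray(a,*gs[0]),ray(b,*gs[1])), tri(ray(a,*gs[0]),ray(b,*gs[1])))
for p in((133,101),(515,105),(497,273),(148,270)): print(onz(c,*p,180).round(1))
p=g[245:275,300:340]; print(p[::2,8:32:2])
print("tip",onz(c,320.5,258,294-72.7),c["T"][:3,3])
s=cam("scene"); t=cam("side"); pickle.dump((s,t),open("k2.pkl","wb"))
cv2.imwrite("pics/tip2.png",np.hstack([cv2.resize(q["img"][y:y+100,x:x+130],None,fx=3,fy=3,interpolation=2) for q,x,y in((s,180,140),(t,330,150))])[...,::-1])
E
```

```text
60 ((323.001220703125, 153.43519592285156), (66.1183090209961, 12.312705993652344), 1.0609116554260254) [652.2 -34.1 180. ] [ 7.8 42.4  7.8] [177.88  89.     0.23]
150 ((323.0, 153.5), (25.0, 78.0), 90.0) [652.2 -34.1 180. ] [49.9 15.8 50.6] [ 90.04   1.52 -89.96]
((28.250003814697266, 3.75), (21.21320343017578, 10.60660171508789), 45.0) (264.25000381469727, 219.75) [ 17   0  16  16 136]
((6.5, 22.0), (13.0, 12.0), 0.0) (368.5, 242.0) [ 0 16 14 13 99]
tri (array([628.87377222, -36.41470371, 188.92748334]), [22.781448286522668, 14.168762024129588, 13.783125328246078]) (array([612.44607363, -44.72589432, 189.17656356]), [0.7096946220676245, 0.7096946220676138])
[ 620.1 -152.9  180. ]
[622.3  86.  180. ]
[733.6  87.  180. ]
[ 731.6 -155.4  180. ]
[[228 228 229 228 228 230 228 228 230 228 228 229]
 [229 228 229 229 229 229 228 228 228 227 229 228]
 [228 228 228 229 228 228 229 229 229 228 228 228]
 [229 228 229 229 229 229 228 229 229 228 228 228]
 [230 229 229 228 229 228 227 229 229 229 228 228]
 [229 230 228 228 229 217 182 213 229 228 230 229]
 [229 229 229 228 197  86  89  90 169 227 229 229]
 [229 229 228 228  85  84  87  93 104 229 228 228]
 [228 229 229 226  81  84  86  89 103 225 228 229]
 [230 230 228 220  84  85  88  89 103 216 229 230]
 [224 223 222 215  85  88  85  92 104 212 225 224]
 [230 228 228 222  86  88  85  89 101 213 228 229]
 [228 228 228 216  83  85  85  90 102 198 228 227]
 [224 225 225 212  82  88  86  88 102 195 226 225]
 [138 140 140 130  85  88  89  90 102 131 146 151]]
tip [709.73371934 -35.69511175 221.3       ] [633.29212882 -35.75628577 464.1362384 ]
```

View pics/tip2.png

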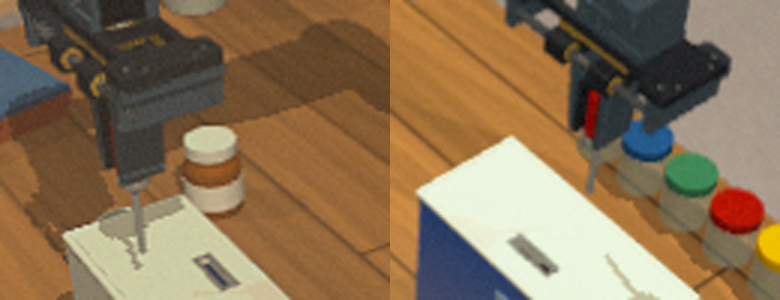

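Both views agree with the wrist measurement: the slot is at (652.2,-34.1), size and yaw fit, and z≈181 from two views. The tip is straight under the TCP within 1 mm. Now I move above the slot.

Call:
{"method": "send_rows", "body": {
  "motion": [
    {"tx": 0.04, "ty": 0.0012, "tz": 0, "rx": 0, "ry": 0, "rz": 0, "gripper": 1},
    {"tx": 0.04, "ty": 0.001, "tz": 0, "rx": 0, "ry": 0, "rz": 0, "gripper": 1},
    {"tx": 0.038, "ty": 0.001, "tz": 0, "rx": 0, "ry": 0, "rz": 0, "gripper": 1},
    {"tx": 0, "ty": 0, "tz": 0.036, "rx": 0, "ry": 0, "rz": 0, "gripper": 1},
    {"tx": 0, "ty": 0, "tz": 0.03, "rx": 0, "ry": 0, "rz": 0, "gripper": 1},
    {"tx": 0, "ty": 0, "tz": 0, "rx": 0, "ry": 0, "rz": 0, "gripper": 1},
    {"tx": 0, "ty": 0, "tz": 0, "rx": 0, "ry": 0, "rz": 0, "gripper": 1},
    {"tx": 0, "ty": 0, "tz": 0, "rx": 0, "ry": 0, "rz": 0, "gripper": 1}
  ]
}}

```text
time_s: 7.78
ee_pos: [652.9, -33.3, 263.0]
ee_rot: [180.0, 0.1, -180.0]
force: [-0.9, 0.1, -0.7]
gripper_width: 19.4
gripper_force: 40.0
```

```bash
python3 - <<'E'
from h import *
s=env.state(); print(s["ee_pos"],s["ee_rot"],s["force"])
c=cam("wrist"); cv2.imwrite("pics/w3.png",cv2.resize(c["img"][180:340,220:420],None,fx=3,fy=3,interpolation=2)[...,::-1])
E
```

```text
[652.89907084 -33.33088095 263.04099924] [ 1.79999523e+02  6.79816972e-02 -1.79989345e+02] [-0.93335528  0.11805773 -0.68170967]
```

View pics/w3.png

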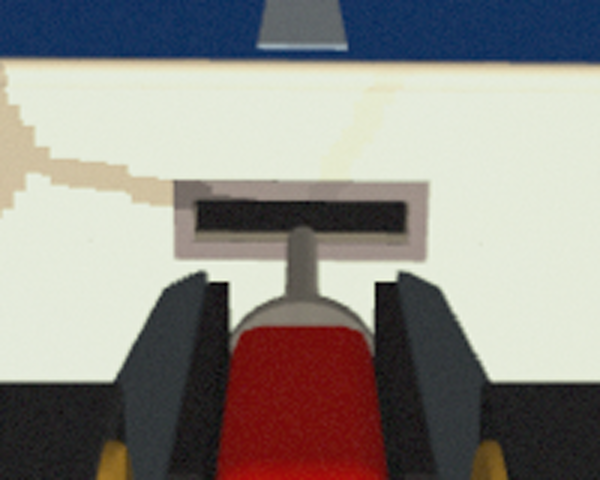

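The crop shows the tip at (303,228), hovering over the slot (195–408, 200–242). I check the offset numerically.

```bash
python3 - <<'E'
from h import *
c=cam("wrist")
for u,v,z in((195,200,180),(408,200,180),(408,243,180),(195,243,180),(303,226,190.3)): print(onz(c,220+u/3,180+v/3,z).round(1))
E
```

```text
[648.2 -55.3 180. ]
[648.1 -12.  180. ]
[657.3 -11.8 180. ]
[657.4 -55.5 180. ]
[650.5 -33.3 190.3]
```

Call:
{"method": "send_rows", "body": {
  "motion": [
    {"tx": 0.0014, "ty": 0, "tz": 0.004, "rx": 0, "ry": 0, "rz": 0, "gripper": 1},
    {"tx": 0, "ty": 0, "tz": 0.004, "rx": 0, "ry": 0, "rz": 0, "gripper": 1},
    {"tx": 0, "ty": 0, "tz": 0.004, "rx": 0, "ry": 0, "rz": 0, "gripper": 1},
    {"tx": 0, "ty": 0, "tz": 0.004, "rx": 0, "ry": 0, "rz": 0, "gripper": 1},
    {"tx": 0, "ty": 0, "tz": 0.004, "rx": 0, "ry": 0, "rz": 0, "gripper": 1},
    {"tx": 0, "ty": 0, "tz": 0.004, "rx": 0, "ry": 0, "rz": 0, "gripper": 1},
    {"tx": 0, "ty": 0, "tz": 0, "rx": 0, "ry": 0, "rz": 0, "gripper": 1},
    {"tx": 0, "ty": 0, "tz": 0, "rx": 0, "ry": 0, "rz": 0, "gripper": 1}
  ]
}}

```text
time_s: 8.88
ee_pos: [651.8, -33.3, 250.5]
ee_rot: [180.0, 0.0, -180.0]
force: [-0.4, -0.3, -1.3]
gripper_width: 19.8
gripper_force: 40.0
```

Call:
{"method": "send_rows", "body": {
  "motion": [
    {"tx": 0, "ty": 0, "tz": 0.005, "rx": 0, "ry": 0, "rz": 0, "gripper": 1},
    {"tx": 0, "ty": 0, "tz": 0.005, "rx": 0, "ry": 0, "rz": 0, "gripper": 1},
    {"tx": 0, "ty": 0, "tz": 0.005, "rx": 0, "ry": 0, "rz": 0, "gripper": 1},
    {"tx": 0, "ty": 0, "tz": 0.005, "rx": 0, "ry": 0, "rz": 0, "gripper": 1},
    {"tx": 0, "ty": 0, "tz": 0.005, "rx": 0, "ry": 0, "rz": 0, "gripper": 1},
    {"tx": 0, "ty": 0, "tz": 0.005, "rx": 0, "ry": 0, "rz": 0, "gripper": 1},
    {"tx": 0, "ty": 0, "tz": 0.005, "rx": 0, "ry": 0, "rz": 0, "gripper": 1},
    {"tx": 0, "ty": 0, "tz": 0, "rx": 0, "ry": 0, "rz": 0, "gripper": 1},
    {"tx": 0, "ty": 0, "tz": 0, "rx": 0, "ry": 0, "rz": 0, "gripper": 1}
  ]
}}

```text
time_s: 10.0
ee_pos: [651.8, -33.3, 233.0]
ee_rot: [180.0, 0.0, -180.0]
force: [-0.0, 0.1, -0.5]
gripper_width: 19.6
gripper_force: 40.0
```

Call:
{"method": "send_rows", "body": {
  "motion": [
    {"tx": 0, "ty": 0, "tz": 0.002, "rx": 0, "ry": 0, "rz": 0, "gripper": 1},
    {"tx": 0, "ty": 0, "tz": 0.002, "rx": 0, "ry": 0, "rz": 0, "gripper": 1},
    {"tx": 0, "ty": 0, "tz": 0.002, "rx": 0, "ry": 0, "rz": 0, "gripper": 1},
    {"tx": 0, "ty": 0, "tz": 0.002, "rx": 0, "ry": 0, "rz": 0, "gripper": 1},
    {"tx": 0, "ty": 0, "tz": 0, "rx": 0, "ry": 0, "rz": 0, "gripper": 1}
  ]
}}

```text
time_s: 10.62
ee_pos: [651.7, -33.3, 228.8]
ee_rot: [180.0, -0.0, -180.0]
force: [-0.1, 0.6, -1.4]
gripper_width: 19.4
gripper_force: 40.0
```

Call:
{"method": "send_rows", "body": {
  "motion": [
    {"tx": 0, "ty": 0, "tz": 0.001, "rx": 0, "ry": 0, "rz": 0, "gripper": 1},
    {"tx": 0, "ty": 0, "tz": 0.001, "rx": 0, "ry": 0, "rz": 0, "gripper": 1},
    {"tx": 0, "ty": 0, "tz": 0, "rx": 0, "ry": 0, "rz": 0, "gripper": 1}
  ]
}}

```text
time_s: 11.0
ee_pos: [651.8, -33.3, 228.6]
ee_rot: [180.0, 0.0, -180.0]
force: [-1.0, 0.0, 2.8]
gripper_width: 19.9
gripper_force: 40.0
```

Plate contact came at TCP z≈228.7, and the arm gives about 5 N/mm. Next I slide along the slot with light pressure.

Call:
{"method": "send_rows", "body": {
  "motion": [
    {"tx": 0, "ty": 0.002, "tz": 0.001, "rx": 0, "ry": 0, "rz": 0, "gripper": 1},
    {"tx": 0, "ty": 0.002, "tz": 0, "rx": 0, "ry": 0, "rz": 0, "gripper": 1},
    {"tx": 0, "ty": 0.002, "tz": 0, "rx": 0, "ry": 0, "rz": 0, "gripper": 1},
    {"tx": 0, "ty": 0.002, "tz": 0, "rx": 0, "ry": 0, "rz": 0, "gripper": 1},
    {"tx": 0, "ty": 0.002, "tz": 0, "rx": 0, "ry": 0, "rz": 0, "gripper": 1},
    {"tx": 0, "ty": 0, "tz": 0, "rx": 0, "ry": 0, "rz": 0, "gripper": 1}
  ]
}}

```text
time_s: 11.75
ee_pos: [652.3, -29.9, 228.5]
ee_rot: [-179.8, 0.1, 180.0]
force: [-0.0, -3.5, 5.1]
gripper_width: 19.8
gripper_force: 40.0
```

Call:
{"method": "send_rows", "body": {
  "motion": [
    {"tx": 0, "ty": 0.002, "tz": 0, "rx": 0, "ry": 0, "rz": 0, "gripper": 1},
    {"tx": 0, "ty": 0.002, "tz": 0, "rx": 0, "ry": 0, "rz": 0, "gripper": 1},
    {"tx": 0, "ty": 0.002, "tz": 0, "rx": 0, "ry": 0, "rz": 0, "gripper": 1},
    {"tx": 0, "ty": 0.002, "tz": 0, "rx": 0, "ry": 0, "rz": 0, "gripper": 1},
    {"tx": 0, "ty": 0.002, "tz": 0, "rx": 0, "ry": 0, "rz": 0, "gripper": 1},
    {"tx": 0, "ty": 0, "tz": 0, "rx": 0, "ry": 0, "rz": 0, "gripper": 1}
  ]
}}

```text
time_s: 12.5
ee_pos: [652.5, -24.7, 228.5]
ee_rot: [-179.8, 0.2, -180.0]
force: [0.4, -3.5, 5.7]
gripper_width: 19.6
gripper_force: 40.0
```

Call:
{"method": "send_rows", "body": {
  "motion": [
    {"tx": 0, "ty": 0.002, "tz": 0, "rx": 0, "ry": 0, "rz": 0, "gripper": 1},
    {"tx": 0, "ty": 0.002, "tz": 0, "rx": 0, "ry": 0, "rz": 0, "gripper": 1},
    {"tx": 0, "ty": 0.002, "tz": 0, "rx": 0, "ry": 0, "rz": 0, "gripper": 1},
    {"tx": 0, "ty": 0.002, "tz": 0, "rx": 0, "ry": 0, "rz": 0, "gripper": 1},
    {"tx": 0, "ty": 0.002, "tz": 0, "rx": 0, "ry": 0, "rz": 0, "gripper": 1},
    {"tx": 0, "ty": 0, "tz": 0, "rx": 0, "ry": 0, "rz": 0, "gripper": 1}
  ]
}}

```text
time_s: 13.25
ee_pos: [652.6, -19.6, 228.5]
ee_rot: [-179.8, 0.2, -180.0]
force: [-0.3, -3.8, 5.4]
gripper_width: 19.9
gripper_force: 40.0
```

No opening on the +y side, so I lift off and search the −y side.

Call:
{"method": "send_rows", "body": {
  "motion": [
    {"tx": 0, "ty": 0, "tz": -0.01, "rx": 0, "ry": 0, "rz": 0, "gripper": 1},
    {"tx": 0, "ty": -0.013, "tz": 0, "rx": 0, "ry": 0, "rz": 0, "gripper": 1},
    {"tx": 0, "ty": -0.014, "tz": 0, "rx": 0, "ry": 0, "rz": 0, "gripper": 1},
    {"tx": 0, "ty": -0.013, "tz": 0, "rx": 0, "ry": 0, "rz": 0, "gripper": 1},
    {"tx": 0, "ty": 0, "tz": 0.003, "rx": 0, "ry": 0, "rz": 0, "gripper": 1},
    {"tx": 0, "ty": 0, "tz": 0.003, "rx": 0, "ry": 0, "rz": 0, "gripper": 1},
    {"tx": 0, "ty": 0, "tz": 0.002, "rx": 0, "ry": 0, "rz": 0, "gripper": 1},
    {"tx": 0, "ty": 0, "tz": 0.002, "rx": 0, "ry": 0, "rz": 0, "gripper": 1},
    {"tx": 0, "ty": 0, "tz": 0, "rx": 0, "ry": 0, "rz": 0, "gripper": 1}
  ]
}}

```text
time_s: 14.38
ee_pos: [651.7, -38.2, 228.5]
ee_rot: [180.0, 0.1, -180.0]
force: [-2.3, 0.3, 4.2]
gripper_width: 19.9
gripper_force: 40.0
```

Call:
{"method": "send_rows", "body": {
  "motion": [
    {"tx": 0, "ty": -0.002, "tz": 0, "rx": 0, "ry": 0, "rz": 0, "gripper": 1},
    {"tx": 0, "ty": -0.002, "tz": 0, "rx": 0, "ry": 0, "rz": 0, "gripper": 1},
    {"tx": 0, "ty": -0.002, "tz": 0, "rx": 0, "ry": 0, "rz": 0, "gripper": 1},
    {"tx": 0, "ty": -0.002, "tz": 0, "rx": 0, "ry": 0, "rz": 0, "gripper": 1},
    {"tx": 0, "ty": -0.002, "tz": 0, "rx": 0, "ry": 0, "rz": 0, "gripper": 1},
    {"tx": 0, "ty": 0, "tz": 0, "rx": 0, "ry": 0, "rz": 0, "gripper": 1}
  ]
}}

```text
time_s: 15.12
ee_pos: [651.5, -44.2, 226.5]
ee_rot: [-179.9, -0.1, -180.0]
force: [0.2, -0.1, -1.5]
gripper_width: 19.6
gripper_force: 40.0
```

Found: the tip dropped through the opening at y≈-44. Now I descend onto the tab.

Call:
{"method": "send_rows", "body": {
  "motion": [
    {"tx": 0, "ty": 0, "tz": 0.003, "rx": 0, "ry": 0, "rz": 0, "gripper": 1},
    {"tx": 0, "ty": 0, "tz": 0.003, "rx": 0, "ry": 0, "rz": 0, "gripper": 1},
    {"tx": 0, "ty": 0, "tz": 0.003, "rx": 0, "ry": 0, "rz": 0, "gripper": 1},
    {"tx": 0, "ty": 0, "tz": 0.003, "rx": 0, "ry": 0, "rz": 0, "gripper": 1},
    {"tx": 0, "ty": 0, "tz": 0, "rx": 0, "ry": 0, "rz": 0, "gripper": 1}
  ]
}}

```text
time_s: 15.75
ee_pos: [651.7, -43.3, 221.2]
ee_rot: [180.0, -0.0, -180.0]
force: [-0.7, 0.4, -1.2]
gripper_width: 20.0
gripper_force: 40.0
```

Call:
{"method": "send_rows", "body": {
  "motion": [
    {"tx": 0, "ty": 0, "tz": 0.003, "rx": 0, "ry": 0, "rz": 0, "gripper": 1},
    {"tx": 0, "ty": 0, "tz": 0.003, "rx": 0, "ry": 0, "rz": 0, "gripper": 1},
    {"tx": 0, "ty": 0, "tz": 0.003, "rx": 0, "ry": 0, "rz": 0, "gripper": 1},
    {"tx": 0, "ty": 0, "tz": 0.003, "rx": 0, "ry": 0, "rz": 0, "gripper": 1},
    {"tx": 0, "ty": 0, "tz": 0, "rx": 0, "ry": 0, "rz": 0, "gripper": 1}
  ]
}}

```text
time_s: 16.38
ee_pos: [651.6, -43.3, 215.2]
ee_rot: [180.0, -0.0, -180.0]
force: [0.1, -1.3, -1.2]
gripper_width: 19.9
gripper_force: 40.0
```

Call:
{"method": "send_rows", "body": {
  "motion": [
    {"tx": 0, "ty": 0, "tz": 0.003, "rx": 0, "ry": 0, "rz": 0, "gripper": 1},
    {"tx": 0, "ty": 0, "tz": 0.003, "rx": 0, "ry": 0, "rz": 0, "gripper": 1},
    {"tx": 0, "ty": 0, "tz": 0.003, "rx": 0, "ry": 0, "rz": 0, "gripper": 1},
    {"tx": 0, "ty": 0, "tz": 0.003, "rx": 0, "ry": 0, "rz": 0, "gripper": 1},
    {"tx": 0, "ty": 0, "tz": 0, "rx": 0, "ry": 0, "rz": 0, "gripper": 1}
  ]
}}

```text
time_s: 17.0
ee_pos: [651.9, -43.3, 210.0]
ee_rot: [-180.0, 0.1, -180.0]
force: [-0.7, 0.6, 5.1]
gripper_width: 19.7
gripper_force: 40.0
```

Call:
{"method": "send_rows", "body": {
  "motion": [
    {"tx": 0, "ty": 0, "tz": 0.002, "rx": 0, "ry": 0, "rz": 0, "gripper": 1},
    {"tx": 0, "ty": 0, "tz": 0.002, "rx": 0, "ry": 0, "rz": 0, "gripper": 1},
    {"tx": 0, "ty": 0, "tz": 0.002, "rx": 0, "ry": 0, "rz": 0, "gripper": 1},
    {"tx": 0, "ty": 0, "tz": 0.002, "rx": 0, "ry": 0, "rz": 0, "gripper": 1},
    {"tx": 0, "ty": 0, "tz": 0, "rx": 0, "ry": 0, "rz": 0, "gripper": 1}
  ]
}}

```text
time_s: 17.62
ee_pos: [652.0, -43.3, 206.1]
ee_rot: [180.0, 0.1, -180.0]
force: [-0.7, 0.5, 5.2]
gripper_width: 19.9
gripper_force: 40.0
```

```bash
python3 - <<'E'
from h import *
s=cam("side"); b=s["img"][195:310,330:445].astype(int)
import pickle; o=pickle.load(open("c0.pkl","rb"))["side"]["img"][195:310,330:445].astype(int)
print((np.abs(b-o).max(2)>60).sum()); save(s,"s4")
E
```

```text
1899
```

Call:
{"method": "send_rows", "body": {
  "motion": [
    {"tx": 0, "ty": 0, "tz": 0.002, "rx": 0, "ry": 0, "rz": 0, "gripper": 1},
    {"tx": 0, "ty": 0, "tz": 0.002, "rx": 0, "ry": 0, "rz": 0, "gripper": 1},
    {"tx": 0, "ty": 0, "tz": 0, "rx": 0, "ry": 0, "rz": 0, "gripper": 1}
  ]
}}

```text
time_s: 18.05
ee_pos: [652.0, -43.4, 204.3]
ee_rot: [-180.0, 0.1, -180.0]
force: [-0.4, 0.5, 5.4]
gripper_width: 20.1
gripper_force: 40.0
```

```bash
python3 - <<'E'
from h import *
s=cam("scene"); t=cam("side"); w=cam("wrist")
cv2.imwrite("pics/s5.png",np.hstack([cv2.resize(s["img"][180:340,180:340],(400,400)),cv2.resize(t["img"][170:330,300:460],(400,400))])[...,::-1]); print(env.state()["force"])
E
```

```text
[-2.21804855  0.08127243  6.61532032]
```

View pics/s5.png

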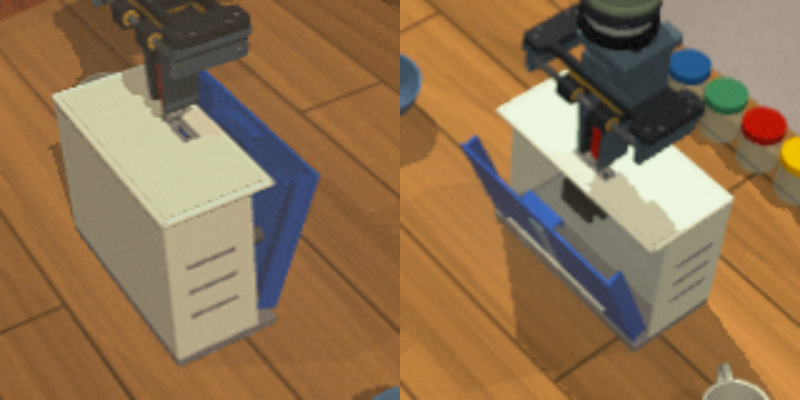

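The cover has sprung open in both views: its edge is tipped forward, and the box stays closed on the left. I withdraw the key straight up, then put the tip behind the cover at y≈+12, clear of the catch and the flanges.

Call:
{"method": "send_rows", "body": {
  "motion": [
    {"tx": 0, "ty": 0, "tz": -0.01, "rx": 0, "ry": 0, "rz": 0, "gripper": 1},
    {"tx": 0, "ty": 0, "tz": -0.03, "rx": 0, "ry": 0, "rz": 0, "gripper": 1},
    {"tx": 0, "ty": 0, "tz": -0.03, "rx": 0, "ry": 0, "rz": 0, "gripper": 1},
    {"tx": 0, "ty": 0, "tz": -0.03, "rx": 0, "ry": 0, "rz": 0, "gripper": 1},
    {"tx": 0, "ty": 0, "tz": -0.03, "rx": 0, "ry": 0, "rz": 0, "gripper": 1},
    {"tx": 0, "ty": 0, "tz": -0.01, "rx": 0, "ry": 0, "rz": 0, "gripper": 1},
    {"tx": 0, "ty": 0, "tz": 0, "rx": 0, "ry": 0, "rz": 0, "gripper": 1}
  ],
  "grip_force": 55
}}

```text
time_s: 19.08
ee_pos: [651.8, -43.3, 273.7]
ee_rot: [180.0, 0.0, -180.0]
force: [-0.8, -0.4, -1.1]
gripper_width: 20.0
gripper_force: 55.0
```

Call:
{"method": "send_rows", "body": {
  "motion": [
    {"tx": 0.026, "ty": 0.028, "tz": 0, "rx": 0, "ry": 0, "rz": 0, "gripper": 1},
    {"tx": 0.039, "ty": 0.042, "tz": 0, "rx": 0, "ry": 0, "rz": 0, "gripper": 1},
    {"tx": 0.039, "ty": 0.041, "tz": 0, "rx": 0, "ry": 0, "rz": 0, "gripper": 1},
    {"tx": 0, "ty": 0, "tz": 0, "rx": 0, "ry": 0, "rz": 0, "gripper": 1},
    {"tx": 0, "ty": 0, "tz": 0.03, "rx": 0, "ry": 0, "rz": 0, "gripper": 1},
    {"tx": 0, "ty": 0, "tz": 0.034, "rx": 0, "ry": 0, "rz": 0, "gripper": 1},
    {"tx": 0, "ty": 0, "tz": 0.034, "rx": 0, "ry": 0, "rz": 0, "gripper": 1},
    {"tx": 0, "ty": 0, "tz": 0, "rx": 0, "ry": 0, "rz": 0, "gripper": 1},
    {"tx": 0, "ty": 0, "tz": 0, "rx": 0, "ry": 0, "rz": 0, "gripper": 1}
  ]
}}

```text
time_s: 20.2
ee_pos: [600.1, 11.8, 224.3]
ee_rot: [-180.0, 0.0, 180.0]
force: [-0.7, -0.4, -1.1]
gripper_width: 19.8
gripper_force: 55.0
```

```bash
python3 - <<'E'
from h import *
s=env.state(); p=s["ee_pos"]+[0.4,0,-72.7]; print(s["ee_pos"],s["force"],p)
# rows: target tip circle r=140 about (622,16)
th=np.concatenate([[0.3],np.linspace(.37,1.53,19)])
q=np.c_[622-140*np.sin(th),16+140*np.cos(th)]
print(q.round(0).tolist())
d=np.diff(np.vstack([[p[0],p[2]],q]),axis=0)/500; print([(round(-a,4),round(-b,4)) for a,b in d])
E
```

```text
[600.11572135  11.81446035 224.31185624] [-0.68005898 -0.43389548 -1.06616013] [600.51572135  11.81446035 151.61185624]
[[581.0, 150.0], [571.0, 147.0], [563.0, 143.0], [555.0, 139.0], [547.0, 134.0], [540.0, 129.0], [533.0, 124.0], [526.0, 118.0], [520.0, 111.0], [514.0, 105.0], [508.0, 97.0], [503.0, 90.0], [499.0, 82.0], [495.0, 74.0], [491.0, 66.0], [488.0, 57.0], [486.0, 48.0], [484.0, 40.0], [483.0, 31.0], [482.0, 22.0]]
[(np.float64(0.0398), np.float64(0.0037)), (np.float64(0.0185), np.float64(0.0064)), (np.float64(0.0166), np.float64(0.0071)), (np.float64(0.0161), np.float64(0.0081)), (np.float64(0.0156), np.float64(0.0091)), (np.float64(0.0149), np.float64(0.0101)), (np.float64(0.0143), np.float64(0.0111)), (np.float64(0.0135), np.float64(0.012)), (np.float64(0.0127), np.float64(0.0128)), (np.float64(0.0119), np.float64(0.0136)), (np.float64(0.011), np.float64(0.0143)), (np.float64(0.01), np.float64(0.015)), (np.float64(0.009), np.float64(0.0156)), (np.float64(0.008), np.float64(0.0162)), (np.float64(0.0069), np.float64(0.0167)), (np.float64(0.0059), np.float64(0.0171)), (np.float64(0.0047), np.float64(0.0174)), (np.float64(0.0036), np.float64(0.0177)), (np.float64(0.0025), np.float64(0.0179)), (np.float64(0.0013), np.float64(0.018))]
```

Now I swing the cover along the arc, in two calls.

Call:
{"method": "send_rows", "body": {
  "motion": [
    {"tx": 0.02, "ty": 0, "tz": 0.0018, "rx": 0, "ry": 0, "rz": 0, "gripper": 1},
    {"tx": 0.02, "ty": 0, "tz": 0.0018, "rx": 0, "ry": 0, "rz": 0, "gripper": 1},
    {"tx": 0.0185, "ty": 0, "tz": 0.0064, "rx": 0, "ry": 0, "rz": 0, "gripper": 1},
    {"tx": 0.0166, "ty": 0, "tz": 0.0071, "rx": 0, "ry": 0, "rz": 0, "gripper": 1},
    {"tx": 0.0161, "ty": 0, "tz": 0.0081, "rx": 0, "ry": 0, "rz": 0, "gripper": 1},
    {"tx": 0.0156, "ty": 0, "tz": 0.0091, "rx": 0, "ry": 0, "rz": 0, "gripper": 1},
    {"tx": 0.0149, "ty": 0, "tz": 0.0101, "rx": 0, "ry": 0, "rz": 0, "gripper": 1},
    {"tx": 0.0143, "ty": 0, "tz": 0.0111, "rx": 0, "ry": 0, "rz": 0, "gripper": 1},
    {"tx": 0.0135, "ty": 0, "tz": 0.012, "rx": 0, "ry": 0, "rz": 0, "gripper": 1},
    {"tx": 0, "ty": 0, "tz": 0, "rx": 0, "ry": 0, "rz": 0, "gripper": 1}
  ]
}}

```text
time_s: 21.45
ee_pos: [523.2, 12.1, 189.8]
ee_rot: [-180.0, -0.2, -180.0]
force: [0.4, 0.0, -0.3]
gripper_width: 19.5
gripper_force: 55.0
```

```bash
python3 - <<'E'
from h import *
print(env.state()["torque"])
E
```

```text
[ 0.02928978 -0.01178053 -0.05033251]
```

Call:
{"method": "send_rows", "body": {
  "motion": [
    {"tx": 0.0127, "ty": 0, "tz": 0.0128, "rx": 0, "ry": 0, "rz": 0, "gripper": 1},
    {"tx": 0.0119, "ty": 0, "tz": 0.0136, "rx": 0, "ry": 0, "rz": 0, "gripper": 1},
    {"tx": 0.011, "ty": 0, "tz": 0.0143, "rx": 0, "ry": 0, "rz": 0, "gripper": 1},
    {"tx": 0.01, "ty": 0, "tz": 0.015, "rx": 0, "ry": 0, "rz": 0, "gripper": 1},
    {"tx": 0.009, "ty": 0, "tz": 0.0156, "rx": 0, "ry": 0, "rz": 0, "gripper": 1},
    {"tx": 0.008, "ty": 0, "tz": 0.0162, "rx": 0, "ry": 0, "rz": 0, "gripper": 1},
    {"tx": 0.0069, "ty": 0, "tz": 0.0167, "rx": 0, "ry": 0, "rz": 0, "gripper": 1},
    {"tx": 0.0059, "ty": 0, "tz": 0.0171, "rx": 0, "ry": 0, "rz": 0, "gripper": 1},
    {"tx": 0.0047, "ty": 0, "tz": 0.0174, "rx": 0, "ry": 0, "rz": 0, "gripper": 1},
    {"tx": 0.0036, "ty": 0, "tz": 0.0177, "rx": 0, "ry": 0, "rz": 0, "gripper": 1},
    {"tx": 0, "ty": 0, "tz": 0, "rx": 0, "ry": 0, "rz": 0, "gripper": 1}
  ]
}}

```text
time_s: 22.82
ee_pos: [481.8, 12.1, 111.4]
ee_rot: [-180.0, -0.2, -180.0]
force: [0.4, -0.5, -0.5]
gripper_width: 19.8
gripper_force: 55.0
```

Call:
{"method": "send_rows", "body": {
  "motion": [
    {"tx": 0.001, "ty": 0, "tz": 0.006, "rx": 0, "ry": 0, "rz": 0, "gripper": 1},
    {"tx": 0.001, "ty": 0, "tz": 0.006, "rx": 0, "ry": 0, "rz": 0, "gripper": 1},
    {"tx": 0.001, "ty": 0, "tz": 0.006, "rx": 0, "ry": 0, "rz": 0, "gripper": 1},
    {"tx": 0, "ty": 0, "tz": 0.004, "rx": 0, "ry": 0, "rz": 0, "gripper": 1},
    {"tx": 0, "ty": 0, "tz": 0.003, "rx": 0, "ry": 0, "rz": 0, "gripper": 1},
    {"tx": 0, "ty": 0, "tz": 0, "rx": 0, "ry": 0, "rz": 0, "gripper": 1}
  ]
}}

```text
time_s: 23.58
ee_pos: [481.7, 12.1, 100.8]
ee_rot: [180.0, 0.0, -180.0]
force: [-1.4, -0.6, 6.0]
gripper_width: 19.9
gripper_force: 55.0
```

```bash
python3 - <<'E'
from h import *
import pickle
t=cam("side"); s=cam("scene"); pickle.dump((s,t),open("c6.pkl","wb"))
for n,c in(("scene",s),("side",t)):
    h=cv2.cvtColor(c["img"],cv2.COLOR_RGB2HSV); m=((h[...,0]>105)&(h[...,0]<125)&(h[...,1]>150)).astype(np.uint8)
    k,l,st,ce=cv2.connectedComponentsWithStats(m)
    print(n,[(st[i].tolist()) for i in range(1,k) if st[i,4]>150])
    # where panel corners should appear if open: z=27 edge, x=466..., y=85/-151
    r=c["T"][:3,:3]
    for P in((466,85,27),(466,-151,27),(618,85,20),(618,-151,20)):
        q=r.T@(np.array(P)-c["T"][:3,3]); x=q[:2]/q[2]; x=x*(1+c["k1"]*(x@x)); print((x*c["F"]+[c["cx"],c["cy"]]).round(0))
E
```

```text
scene [[153, 101, 43, 15, 183], [280, 236, 58, 58, 1005]]
[341. 277.]
[293. 233.]
[292. 302.]
[247. 253.]
side [[296, 265, 97, 70, 3032]]
[293. 277.]
[348. 336.]
[336. 253.]
[392. 307.]
```

The cover is at its stop: the force rose at the expected height, and the panel's outline fits the fully open prediction in the side view. One more light press, then I retreat up.

Call:
{"method": "send_rows", "body": {
  "motion": [
    {"tx": 0, "ty": 0, "tz": 0.002, "rx": 0, "ry": 0, "rz": 0, "gripper": 1},
    {"tx": 0, "ty": 0, "tz": 0, "rx": 0, "ry": 0, "rz": 0, "gripper": 1},
    {"tx": 0, "ty": 0, "tz": -0.02, "rx": 0, "ry": 0, "rz": 0, "gripper": 1},
    {"tx": 0, "ty": 0, "tz": -0.05, "rx": 0, "ry": 0, "rz": 0, "gripper": 1},
    {"tx": 0, "ty": 0, "tz": -0.07, "rx": 0, "ry": 0, "rz": 0, "gripper": 1},
    {"tx": 0, "ty": 0, "tz": -0.04, "rx": 0, "ry": 0, "rz": 0, "gripper": 1},
    {"tx": 0, "ty": 0, "tz": 0, "rx": 0, "ry": 0, "rz": 0, "gripper": 1}
  ]
}}

```text
time_s: 24.55
ee_pos: [482.6, 12.2, 190.4]
ee_rot: [180.0, 0.2, -180.0]
force: [-0.4, 0.4, -1.1]
gripper_width: 20.0
gripper_force: 55.0
```

```bash
python3 - <<'E'
from h import *
s=env.state(); print(s["ee_pos"],s["ee_rot"])
plan((472.3,336.8,180),-177.5)
import pickle
t=cam("side"); h=cv2.cvtColor(t["img"],cv2.COLOR_RGB2HSV); m=((h[...,0]>105)&(h[...,0]<125)&(h[...,1]>150)).astype(np.uint8)
k,l,st,ce=cv2.connectedComponentsWithStats(m); print(st[st[:,4]>500])
E
```

```text
[482.61706154  12.15960598 190.37670022] [ 179.99576359    0.21138633 -179.99332393]
yaw -179.99 shift [0.0206 0.6493 0.0207] rz -0.0831
[[     0      0    640    480 303589]
 [   296    258     97     77   3596]]
```

Call:
{"method": "send_rows", "body": {
  "motion": [
    {"tx": 0.0026, "ty": 0.05, "tz": 0, "rx": 0, "ry": 0, "rz": 0, "gripper": 1},
    {"tx": 0.0026, "ty": 0.0812, "tz": 0, "rx": 0, "ry": 0, "rz": 0, "gripper": 1},
    {"tx": 0.0026, "ty": 0.0812, "tz": 0, "rx": 0, "ry": 0, "rz": 0, "gripper": 1},
    {"tx": 0.0026, "ty": 0.0812, "tz": 0, "rx": 0, "ry": 0, "rz": 0, "gripper": 1},
    {"tx": 0.0026, "ty": 0.0812, "tz": 0, "rx": 0, "ry": 0, "rz": 0, "gripper": 1},
    {"tx": 0.0026, "ty": 0.0812, "tz": 0, "rx": 0, "ry": 0, "rz": 0, "gripper": 1},
    {"tx": 0.0026, "ty": 0.0812, "tz": 0, "rx": 0, "ry": 0, "rz": 0, "gripper": 1},
    {"tx": 0.0026, "ty": 0.0812, "tz": 0, "rx": 0, "ry": 0, "rz": 0, "gripper": 1},
    {"tx": 0, "ty": 0.031, "tz": 0, "rx": 0, "ry": 0, "rz": -0.083, "gripper": 1},
    {"tx": 0, "ty": 0, "tz": 0.025, "rx": 0, "ry": 0, "rz": 0, "gripper": 1},
    {"tx": 0, "ty": 0, "tz": 0, "rx": 0, "ry": 0, "rz": 0, "gripper": 1},
    {"tx": 0, "ty": 0, "tz": 0, "rx": 0, "ry": 0, "rz": 0, "gripper": 1}
  ]
}}

```text
time_s: 26.1
ee_pos: [471.2, 335.6, 176.3]
ee_rot: [-180.0, -0.0, -177.6]
force: [-0.6, -0.3, -0.8]
gripper_width: 19.8
gripper_force: 55.0
```

```bash
python3 - <<'E'
from h import *
s=env.state(); print(s["ee_pos"],s["ee_rot"]); plan((472.3,336.8,160),-177.5)
c=cam("wrist"); import pickle; pickle.dump(c,open("w7.pkl","wb"))
cv2.imwrite("pics/w7.png",cv2.resize(c["img"][160:340,210:430],None,fx=3.2,fy=3.2,interpolation=2)[...,::-1])
E
```

```text
[471.2479968  335.55858297 176.25805002] [-1.79962814e+02 -3.34604256e-02 -1.77588033e+02]
yaw -177.59 shift [-0.0022  0.0024  0.0325] rz -0.0029
```

View pics/w7.png

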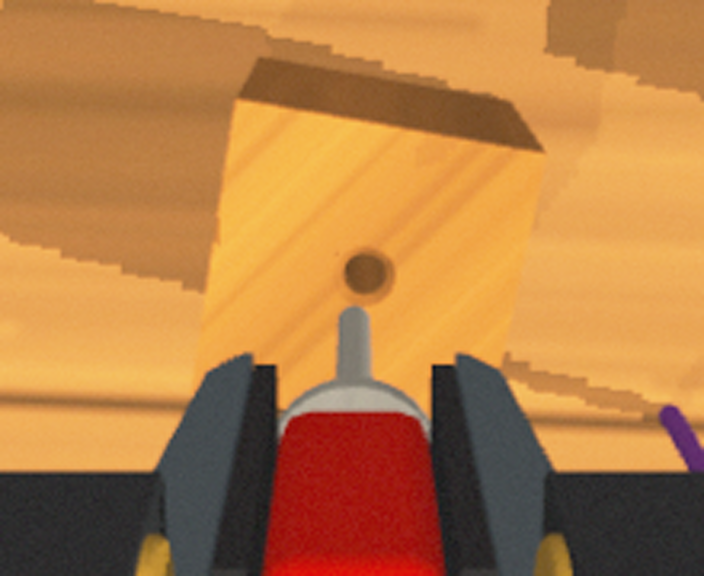

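The picture shows the hole at crop (368,273) and the tip end at crop (354,308), with the key upright. I compute the offset.

```bash
python3 - <<'E'
from h import *
import pickle
c=pickle.load(open("w7.pkl","rb"))
H=onz(c,210+368/3.2,160+273/3.2,70); T=onz(c,210+354/3.2,160+307/3.2,176.3-72.7)+[3,0,0]
print(H,T); s=env.state(); d=H-T; d[2]=0; print(d); plan(s["ee_pos"]+d-[0,0,22],-177.5)
E
```

```text
[472.09506343 338.28790721  70.        ] [472.11706994 335.27102037 103.6       ]
[-0.0220065   3.01688684  0.        ]
yaw -177.58 shift [-0.0002  0.006   0.044 ] rz -0.0028
```

Call:
{"method": "send_rows", "body": {
  "motion": [
    {"tx": -0.0014, "ty": 0.005, "tz": 0.02, "rx": 0, "ry": 0, "rz": 0, "gripper": 1},
    {"tx": 0, "ty": 0, "tz": 0.03, "rx": 0, "ry": 0, "rz": 0, "gripper": 1},
    {"tx": 0, "ty": 0, "tz": 0.01, "rx": 0, "ry": 0, "rz": 0, "gripper": 1},
    {"tx": 0, "ty": 0, "tz": 0, "rx": 0, "ry": 0, "rz": 0, "gripper": 1},
    {"tx": 0, "ty": 0, "tz": 0, "rx": 0, "ry": 0, "rz": 0, "gripper": 1}
  ]
}}

```text
time_s: 26.78
ee_pos: [472.0, 339.6, 146.7]
ee_rot: [180.0, 0.0, -177.5]
force: [0.0, 0.4, -1.1]
gripper_width: 19.8
gripper_force: 55.0
```

```bash
python3 - <<'E'
from h import *
c=cam("wrist"); s=env.state(); print(s["ee_pos"],s["force"])
g=c["img"][236:272,304:340].astype(int).sum(2)//3
print(g[::2,::2])
E
```

```text
[472.03190708 339.58932007 146.85544279] [ 0.31489959 -0.46762038 -1.33003764]
[[163 163 163 164 164 164 163 162 162 162 160 161 156 149 145 146 149 153]
 [165 164 164 164 165 159 162 161 162 162 160 157 146 146 146 150 151 153]
 [164 162 164 163 160 162 162 160 163 158 158 152 145 143 150 153 151 156]
 [165 166 162 162 162 161 160 162 159 157 152 146 147 149 154 150 152 153]
 [163 164 163 164 161 162 162 160 158 153 147 143 149 152 153 152 153 152]
 [163 162 162 162 161 160 160 157 154 147 147 153 151 152 151 152 153 153]
 [162 163 162 160 159 153 147 137 142 149 152 153 152 151 148 152 155 159]
 [128 126 137 145 128 131 103 101 108 113 141 153 149 150 153 158 161 162]
 [128 130 119  98  82  80  83  85  86  91 104 133 146 152 160 161 162 163]
 [130 124  98  91  75  75  84  88  90  82  96 103 149 156 163 164 162 162]
 [130 120  99  90  78  79  88 114 122 124 104 109 147 163 163 162 163 162]
 [134 115 117 102  78  78 113 120 122 125 142 117 152 163 161 164 163 164]
 [154 149 146 139  93  79 118 124 121 126 144 119 158 165 163 161 161 159]
 [152 149 145 153 124  86 117 121 120 125 145 131 162 162 161 161 160 161]
 [151 156 157 150 143 135 120 123 123 126 143 162 162 161 161 159 158 161]
 [152 159 158 152 140 133 115 124 122 124 143 166 160 162 161 160 160 161]
 [160 157 155 153 151 146 119 122 123 127 143 165 162 158 157 160 161 162]
 [158 156 153 153 152 156 119 122 123 127 143 165 159 158 160 159 161 162]]
```

Call:
{"method": "send_rows", "body": {
  "motion": [
    {"tx": 0.0006, "ty": -0.0025, "tz": 0, "rx": 0, "ry": 0, "rz": 0, "gripper": 1},
    {"tx": 0, "ty": 0, "tz": 0, "rx": 0, "ry": 0, "rz": 0, "gripper": 1},
    {"tx": 0, "ty": 0, "tz": 0.004, "rx": 0, "ry": 0, "rz": 0, "gripper": 1},
    {"tx": 0, "ty": 0, "tz": 0.004, "rx": 0, "ry": 0, "rz": 0, "gripper": 1},
    {"tx": 0, "ty": 0, "tz": 0.004, "rx": 0, "ry": 0, "rz": 0, "gripper": 1},
    {"tx": 0, "ty": 0, "tz": 0.004, "rx": 0, "ry": 0, "rz": 0, "gripper": 1},
    {"tx": 0, "ty": 0, "tz": 0, "rx": 0, "ry": 0, "rz": 0, "gripper": 1}
  ]
}}

```text
time_s: 27.7
ee_pos: [471.4, 338.1, 138.3]
ee_rot: [-180.0, -0.0, -177.5]
force: [-0.1, -0.1, -1.1]
gripper_width: 19.7
gripper_force: 55.0
```

Call:
{"method": "send_rows", "body": {
  "motion": [
    {"tx": 0, "ty": 0, "tz": 0.01, "rx": 0, "ry": 0, "rz": 0, "gripper": 1},
    {"tx": 0, "ty": 0, "tz": 0.015, "rx": 0, "ry": 0, "rz": 0, "gripper": 1},
    {"tx": 0, "ty": 0, "tz": 0.015, "rx": 0, "ry": 0, "rz": 0, "gripper": 1},
    {"tx": 0, "ty": 0, "tz": 0.015, "rx": 0, "ry": 0, "rz": 0, "gripper": 1},
    {"tx": 0, "ty": 0, "tz": 0.015, "rx": 0, "ry": 0, "rz": 0, "gripper": 1},
    {"tx": 0, "ty": 0, "tz": 0.015, "rx": 0, "ry": 0, "rz": 0, "gripper": 1},
    {"tx": 0, "ty": 0, "tz": 0.015, "rx": 0, "ry": 0, "rz": 0, "gripper": 1},
    {"tx": 0, "ty": 0, "tz": 0, "rx": 0, "ry": 0, "rz": 0, "gripper": 1}
  ]
}}

```text
time_s: 28.7
ee_pos: [471.2, 337.9, 87.8]
ee_rot: [-180.0, -0.1, -177.5]
force: [-0.6, 1.0, -0.2]
gripper_width: 19.9
gripper_force: 55.0
```

Call:
{"method": "send_rows", "body": {
  "motion": [
    {"tx": 0, "ty": 0, "tz": 0.004, "rx": 0, "ry": 0, "rz": 0, "gripper": 1},
    {"tx": 0, "ty": 0, "tz": 0.004, "rx": 0, "ry": 0, "rz": 0, "gripper": 1},
    {"tx": 0, "ty": 0, "tz": 0.004, "rx": 0, "ry": 0, "rz": 0, "gripper": 1},
    {"tx": 0, "ty": 0, "tz": 0.003, "rx": 0, "ry": 0, "rz": 0, "gripper": 1},
    {"tx": 0, "ty": 0, "tz": 0, "rx": 0, "ry": 0, "rz": 0, "gripper": 1}
  ]
}}

```text
time_s: 29.32
ee_pos: [471.5, 338.1, 80.9]
ee_rot: [-180.0, -0.0, -177.5]
force: [-1.1, -0.1, -1.0]
gripper_width: 19.7
gripper_force: 55.0
```

Call:
{"method": "send_rows", "body": {
  "motion": [
    {"tx": 0, "ty": 0, "tz": 0.002, "rx": 0, "ry": 0, "rz": 0, "gripper": 1},
    {"tx": 0, "ty": 0, "tz": 0.002, "rx": 0, "ry": 0, "rz": 0, "gripper": 1},
    {"tx": 0, "ty": 0, "tz": 0, "rx": 0, "ry": 0, "rz": 0, "gripper": 1}
  ]
}}

```text
time_s: 29.7
ee_pos: [471.6, 338.2, 80.6]
ee_rot: [180.0, 0.0, -177.5]
force: [-2.4, -2.1, 8.5]
gripper_width: 19.7
gripper_force: 55.0
```

The key is seated. I relieve the load, open and retreat.

Call:
{"method": "send_rows", "body": {
  "motion": [
    {"tx": 0, "ty": 0, "tz": -0.003, "rx": 0, "ry": 0, "rz": 0, "gripper": 1},
    {"tx": 0, "ty": 0, "tz": 0, "rx": 0, "ry": 0, "rz": 0, "gripper": -0.3},
    {"tx": 0, "ty": 0, "tz": 0, "rx": 0, "ry": 0, "rz": 0, "gripper": -0.3},
    {"tx": 0, "ty": 0, "tz": 0, "rx": 0, "ry": 0, "rz": 0, "gripper": -0.3},
    {"tx": 0, "ty": 0, "tz": 0, "rx": 0, "ry": 0, "rz": 0, "gripper": -0.3},
    {"tx": 0, "ty": 0, "tz": 0, "rx": 0, "ry": 0, "rz": 0, "gripper": -0.3},
    {"tx": 0, "ty": 0, "tz": 0, "rx": 0, "ry": 0, "rz": 0, "gripper": -0.3},
    {"tx": 0, "ty": 0, "tz": 0, "rx": 0, "ry": 0, "rz": 0, "gripper": -0.3}
  ],
  "grip_force": 10
}}

```text
time_s: 30.7
ee_pos: [471.5, 338.1, 80.5]
ee_rot: [180.0, -0.0, -177.5]
force: [-0.1, 0.6, -0.8]
gripper_width: 58.8
gripper_force: 0.0
```

Call:
{"method": "send_rows", "body": {
  "motion": [
    {"tx": 0, "ty": 0, "tz": -0.03, "rx": 0, "ry": 0, "rz": 0, "gripper": -0.3},
    {"tx": 0, "ty": 0, "tz": -0.06, "rx": 0, "ry": 0, "rz": 0, "gripper": -0.3},
    {"tx": 0, "ty": 0, "tz": -0.08, "rx": 0, "ry": 0, "rz": 0, "gripper": -0.3},
    {"tx": 0, "ty": 0, "tz": -0.08, "rx": 0, "ry": 0, "rz": 0, "gripper": -0.3},
    {"tx": -0.08, "ty": 0, "tz": -0.04, "rx": 0, "ry": 0, "rz": 0, "gripper": -0.3},
    {"tx": -0.06, "ty": 0, "tz": 0, "rx": 0, "ry": 0, "rz": 0, "gripper": -0.3},
    {"tx": 0, "ty": 0, "tz": 0, "rx": 0, "ry": 0, "rz": 0, "gripper": -0.3},
    {"tx": 0, "ty": 0, "tz": 0, "rx": 0, "ry": 0, "rz": 0, "gripper": -0.3}
  ]
}}

```text
time_s: 31.7
ee_pos: [540.6, 341.0, 225.7]
ee_rot: [-180.0, -0.1, -177.5]
force: [-0.0, -0.1, 0.7]
gripper_width: 59.3
gripper_force: 0.0
```

```bash
python3 - <<'E'
from h import *
import pickle
s=env.state(); print(s["ee_pos"])
c=cam("wrist"); h=cv2.cvtColor(c["img"],cv2.COLOR_RGB2HSV)
m=(((h[...,0]<5)|(h[...,0]>174))&(h[...,1]>190)&(h[...,2]>210)).astype(np.uint8); m[270:]=0
k,l,st,ce=cv2.connectedComponentsWithStats(m); i=1+np.argmax(st[1:,4]); W=onz(c,*ce[i],122); print(st[i],W)
# blue cover + objects vs start
t=cam("side"); o=pickle.load(open("c0.pkl","rb"))["side"]
for n,(x0,y0,x1,y1) in dict(mug=(412,315,455,365),jar=(400,375,435,415),bowl=(270,188,312,222),redkey=(236,194,250,222)).items():
    print(n,(np.abs(t["img"][y0:y1,x0:x1].astype(int)-o["img"][y0:y1,x0:x1]).max(2)>45).sum(),(y1-y0)*(x1-x0))
h=cv2.cvtColor(t["img"],cv2.COLOR_RGB2HSV); m=((h[...,0]>105)&(h[...,0]<125)&(h[...,1]>150)).astype(np.uint8)
k,l,st,ce=cv2.connectedComponentsWithStats(m); print(st[st[:,4]>500])
# key height from scene + side + wrist
a=cam("scene"); sc=cv2.cvtColor(a["img"],cv2.COLOR_RGB2HSV); m=(((sc[...,0]<4)|(sc[...,0]>174))&(sc[...,1]>190)&(sc[...,2]>90)); m=m[295:340,395:430]; y,x=np.nonzero(m); print(x.min()+395,x.max()+395,y.min()+295,y.max()+295,m.sum(),"start 406 418 307 327 101")
E
```

```text
[540.61401626 340.97985004 225.66755786]
[306 123  31  31 878] [471.97904781 337.97411151 122.        ]
mug 0 2150
jar 0 1400
bowl 0 1428
redkey 0 392
[[     0      0    640    480 303569]
 [   296    258     97     77   3513]]
406 418 307 327 117 start 406 418 307 327 101
```

The key shows the same pixels as at the start, so it is fully home. The jar, bowl and mug are unchanged and the cover is open. Handing in.

```bash
python3 -c "
from workcell import env
print(env.job_done())"
```

```text
the job is handed in; nothing more can be done
None
```

I opened the dispenser and swung its cover down to the stop, then put the key fully home in its block. The jar, bowl and mug look unmoved in the camera check, and I handed the job in at about 32 s; the judge's verdict was not shown.

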